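# Bring the dish under the lens with one turn of the hand wheel

### The arm

A 6-joint arm with a two-finger parallel gripper is mounted at the origin on the work surface. World frame = base frame: x ahead of the robot, y to its left, z up, the work surface at z = 0. Lengths are in mm, angles in rad, forces in N, time in s.
With the tool pointing down it reaches from about 350 to 975 mm from the base axis. Payload 7.1 kg.
Tool frame: the origin (TCP) lies on the front face of the gripper's body, between the roots of the fingers; the fingertips stand 80 mm ahead of it and the grasp point (between the pads) lies 61 mm ahead of it (env.tips_ahead is the distance from the TCP to the fingertips, in mm); z points along the fingers, y is the line along which they close (so a half turn about z gives the same grasp; the last joint's range is limited). The gripper opens to 88 mm and grips with 3 to 60 N. Pads are 20 mm wide; open, the fingers measure 115 mm over their backs; the gripper's body (75 mm by 178 mm) begins 61 mm behind the grasp point.
Start: joints at [-1.328, 0.423, 1.63, -0, 1.089, -0.019], TCP at [161.781, -603.682, 302.675] pointing down, gripper open.
Joint ranges: [-3, 3], [-0.9, 2.11], [0.09, 2.58], [-1.31, 4.45], [0.11, 2.69], [-2.54, 2.54]. Speed limits (rad/s): [2.39, 2.39, 3.01, 3.14, 3.14, 3.14].

### API

Orientations are given as a unit quaternion [x, y, z, w].
In Python, from station import env, set_gripper, viewer, workorder gives the robot as it stands. Calls block until the motion is done:
- env.reach(position, orientation): joint-space move of the TCP to a pose.
- env.move_l(position, rot=None, rate=150, f_stop=None): straight line of the TCP; rot=None keeps the orientation; rate is the mean speed in mm/s. With f_stop (N) it stops when the force on the tool has changed by that much, and returns True; else False.
- env.move_joints(angles): joint-space move.
- set_gripper(opening): finger opening in mm; the grip force is fixed at half the most; returns when the fingers have stopped.
- env.hold(seconds).
- env.ik(position, orientation): joint angles nearest the present ones, or None.
- env.read_state(): the state.
- viewer.camera(name): name is "scene" or "top" or "wrist"; returns the picture (420x560x3 uint8, blue, green, red); there is no depth.
- viewer.camera_params(name): a dict with "fx", "fy", "cx", "cy" (pixels), "pose" (4x4, takes a point from camera to world coordinates); the wrist camera has in their place "tool_from_camera" (4x4, takes a point from camera to tool coordinates, whose origin is the TCP and whose axes are the flange's). Camera axes: x right, y up, looking along -z (the intrinsics and any distortion apply to the point x, -y, -z); pixel columns grow to the right and rows downward; lengths in mm; the calibration is good to about 2 mm. The wrist camera is an equidistant fisheye: a pixel r from the principal point sees the ray r / f radians off the axis. A picture is of the moment at which its call begins: read the wrist's pose just before it. camera_params takes no time and is no camera call.
A pose or a line that the arm cannot do raises env.IKError and nothing moves.
- workorder.sign_off(): hands the job in; it is judged then, once.
The state is a dict: "time_s": time; "qpos": joint angles; "dq": joint speeds; "tau": joint torques, N m; "tool_pos": TCP position; "orientation": TCP orientation; "force": force on the tool from outside, world axes, zero at the start; "wrist_torque": the same for the moment, N m; "width": finger opening in mm; "grip_force": force on a finger pad.
Only numpy, scipy, OpenCV 4.12 (cv2) and the standard library are available. Lean on these libraries where they do the work, as an engineer would, in place of code of your own. Each camera call takes 0.05 s, during which the arm holds its last target. There are 200 camera calls.

### The job

Bring the culture dish under the inspection lens: with the fingertips, push the hand wheel round by its upright black handle, clockwise as seen from above, through exactly one full turn, from the red mark round to the red mark again, without going on past it. Only push the handle, do not take it between the fingers, and let the dish ride on its stage untouched. Leave the bottle, tip box and jar where they stand, and finish clear of everything.

Things in the scene. Friction and masses are not known exactly. Their poses are not given: they have to be found in the camera images.
- wheel (a joint): turn of the hand wheel about its upright axis, rad: 0 at the start (handle beside the red mark), growing clockwise seen from above; one full turn is 6.283. Nothing stops it at one turn (it can go from -0.5 to 8.2). It turns stiffly, needing about 2 to 5 N at the handle, and stays where it is left. Each turn drives the dish stage 30 mm towards the lens post
- hub (a point): centre of the top of the wheel's steel hub, on the wheel's upright axis, 127 mm above the table. The blue wheel is flat: rim 140 mm over all, 12 mm thick, its top at 125 mm above the table, three spokes. The point's z is up, its axes turn with the wheel
- handle_top (a point): centre of the top of the upright black round handle, 182 mm above the table; the handle is 28 mm thick (20 mm at the foot), 56 mm tall, carried by the wheel 62 mm from the wheel's axis; it goes round with the wheel and can also revolve on its own pin. It stands on a steel boss 28 mm across whose top is 1 mm above the rim
- mark (a point): the red mark (19 x 16 mm) on the fixed round white dial (184 mm across, top 97 mm above the table) under the wheel, 82 mm from the wheel's axis; the handle must come back to this direction. The mark may lie in any direction
- nest (a point): middle of the floor of the round blue dish nest (84 mm across, 8 mm deep) on the aluminium stage, 48 mm above the table; it moves with the stage. Before the turn it lies 240 mm from the wheel's axis, afterwards 270 mm, straight below the lens
- base: black base plate with white pedestal (wheel on it), dish stage and white post with the black lens; bolted down. Origin on the table below the wheel's axis; z up; its y axis points from the wheel along the rails to the post. The lens is 64 mm across at y 270 mm, from 170 to 295 mm above the table with its arm; the post is at y 360 to 395 mm, 300 mm high and 100 mm wide
- handle: the same black handle: origin at the centre of its foot, 126 mm above the table, z up
- dish: loose clear culture dish with orange filling, 68 mm across, 14 mm high, lying in the nest; origin at the centre of its underside, z up
- bottle: loose green medium bottle, blue cap, 60 mm across, 120 mm high; origin at the centre of its underside
- tipbox: loose pipette tip box, blue with white lid, 85 x 65 mm, 57 mm high; origin at the centre of its underside
- jar: loose jar with white cap, 64 mm across, 75 mm high; origin at the centre of its underside
Not all that is in view belongs to the job. Leave any pink or yellow look-alike of the tipbox alone. Leave any green look-alike of the jar alone.

How it is judged (in metres and radians):
On the way, in this order (a step that is already met when the one before it is completed fails the run):
1. the fingers push the handle round the first part of the turn (contact force between the fingers and handle above 0.5 N and value of joint wheel between 0.4 and 2.6 rad), for 0.1 s.
2. the fingers push the handle on past the half turn (contact force between the fingers and handle above 0.5 N and value of joint wheel between 3.3 and 5.7 rad), for 0.1 s.
At the end, for the whole second after the job is handed in: the wheel is at rest one full turn clockwise from its start, within 0.14 rad (8 degrees), so that the handle is at the red mark; the dish lies flat in its nest (within 8 mm); bottle, tip box and jar stand within 20 mm of where they were (value of joint wheel between 6.14319 and 6.42319 rad and velocity of joint wheel between -0.05 and 0.05 rad/s and horizontal distance between dish and nest below 0.008 m and z of dish in the frame of nest between -0.004 and 0.005 m and angle between dish's own z axis and vertical below 0.1 rad and distance of each of bottle, tipbox, jar from where it was at the start of the episode below 0.02 m and angle between each of bottle, tipbox, jar's own z axis and vertical below 0.15 rad); the robot touches nothing.
It fails at once if the handle is taken between the fingers (the point between the pads comes within 10 mm of its axis, lower than 14 mm above its top) (horizontal distance between the grasp point and handle_top below 0.01 m and z of the grasp point in the frame of handle_top between -0.09 and 0.014 m).
It fails at once if the wheel is turned the wrong way (more than 0.3 rad back) (value of joint wheel below -0.3 rad).
It fails at once if the wheel runs past one turn by more than 0.45 rad (value of joint wheel above 6.73319 rad).
It fails at once if the robot touches the dish, or it is lifted out of its nest (contact force between any of the arm, the fingers and dish above 0.3 N or z of dish in the frame of nest above 0.01 m).
It fails at once if the bottle, tip box or jar is lifted, pushed more than 20 mm away or knocked over (distance of any of bottle, tipbox, jar from where it was at the start of the episode above 0.02 m or angle between any of bottle, tipbox, jar's own z axis and vertical above 0.3 rad).
It also fails if it takes over 59 s, if anything falls off the work surface, if the arm or the gripper's body presses on something with over 40 N, if the wrist force passes 120 N, or if a joint passes its speed limit or range.

## Working session

There is one attempt and no reset: what is moved stays moved. The work goes in short steps, each a Python script; the robot and the scene stay as the last script left them, time stands still between calls to the robot, and variables do not carry over. Pictures are saved under pics/ and viewed, at most 10 in all, crops included, and the job is handed in when it is done.

```bash
mkdir -p pics; ls; python3 - <<'E'
from station import env, viewer
import cv2,numpy as np
for n in ["top","scene"]:
    im=viewer.camera(n); cv2.imwrite(f"pics/{n}0.png",im)
    p=viewer.camera_params(n); print(n,{k:(np.round(v,3).tolist() if k=="pose" else v) for k,v in p.items()})
s=env.read_state(); print(s["time_s"],s["orientation"],s["width"])
E
```

```text
pics
top {'fx': 532.3293235935525, 'fy': 532.3293235935525, 'cx': 276.5777393248984, 'cy': 215.04255405283303, 'pose': [[0.016, 0.996, -0.088, 390.699], [-1.0, 0.016, 0.007, -90.921], [0.009, 0.088, 0.996, 1586.77], [0.0, 0.0, 0.0, 1.0]]}
scene {'fx': 480.50175174310874, 'fy': 480.50175174310874, 'cx': 279.9461072146479, 'cy': 209.4055127578801, 'pose': [[0.724, -0.602, 0.335, 888.97], [0.689, 0.624, -0.368, -508.784], [0.012, 0.497, 0.867, 1103.562], [0.0, 0.0, 0.0, 1.0]]}
0.1 [ 9.91446622e-01  1.30511191e-01 -8.03997202e-05 -6.46306730e-04] 87.67773570006287
```

View pics/top0.png

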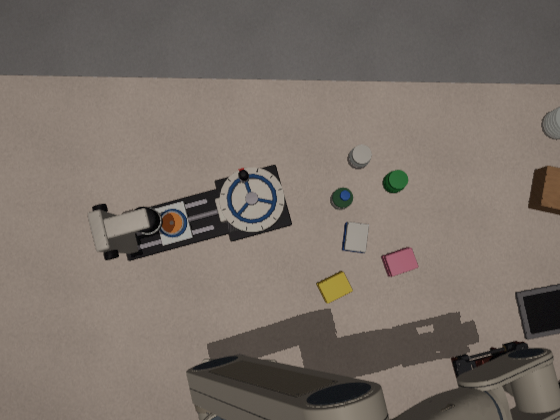

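View pics/scene0.png

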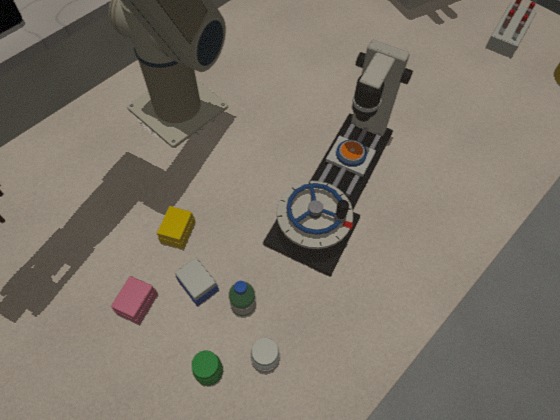

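```bash
cat > h.py <<'E'
import numpy as np, cv2
from station import env, set_gripper, viewer, workorder
from scipy.spatial.transform import Rotation as R
def ray(n,u,v,T=None):
    p=viewer.camera_params(n); a=(u-p["cx"])/p["fx"]; b=(v-p["cy"])/p["fy"]
    if n=="wrist":
        r=np.hypot(a,b); k=np.sin(r)/max(r,1e-9); d=np.array([a*k,-b*k,-np.cos(r)])
        M=T@p["tool_from_camera"]
    else: d=np.array([a,-b,-1]); M=p["pose"]
    return M[:3,3],M[:3,:3]@d
def onz(n,u,v,z,T=None):
    o,d=ray(n,u,v,T); return o+d*(z-o[2])/d[2]
def toolT():
    s=env.read_state(); T=np.eye(4); T[:3,:3]=R.from_quat(s["orientation"]).as_matrix(); T[:3,3]=s["tool_pos"]; return T
def hull(m):
    c=max(cv2.findContours(m,cv2.RETR_EXTERNAL,cv2.CHAIN_APPROX_NONE)[0],key=cv2.contourArea); return cv2.convexHull(c)
def measure(n,im,roi,T=None):
    "wheel centre (blue rim), red mark centre; roi x0,y0,x1,y1"
    x0,y0,x1,y1=roi; keep=np.zeros(im.shape[:2],np.uint8); keep[y0:y1,x0:x1]=255
    hsv=cv2.cvtColor(im,cv2.COLOR_BGR2HSV)
    bl=cv2.inRange(hsv,(95,100,40),(125,255,255))&keep
    rd=(cv2.inRange(hsv,(0,150,90),(6,255,255))|cv2.inRange(hsv,(174,150,90),(180,255,255)))&keep
    pts=np.array([onz(n,*p[0],122,T)[:2] for p in hull(bl)])
    (c,r)=cv2.minEnclosingCircle(pts.astype(np.float32))
    v,u=np.nonzero(rd); m=onz(n,u.mean(),v.mean(),97,T)[:2] if len(u) else None
    return np.array(c),r,m,len(u)
E
python3 - <<'E'
from h import *
for n,roi in [("top",(212,150,300,245)),("scene",(270,172,362,255))]:
    c,r,m,k=measure(n,cv2.imread(f"pics/{n}0.png"),roi); d=m-c
    print(n,c,r,m,k,"dist",np.hypot(*d),"ang",np.degrees(np.arctan2(d[1],d[0])))
print("handle",onz("top",243.5,175,182)-0, onz("scene",342,203,182))
print("nest",onz("top",173,223,55))
E
```

```text
top [566.67712402 -31.52481079] 68.3158950805664 [ 6.51762661e+02 -2.08493064e-01] 6 dist 90.66565148123871 ang 20.206485664434165
scene [565.73083496 -30.76932144] 69.0292739868164 [644.43507515   0.86433306] 43 dist 84.82361417414643 ang 21.896711450882425
handle [620.79048498 -11.50246185 182.        ] [620.9627847  -10.13887688 182.        ]
nest [498.44810588 195.64359753  55.        ]
```

```bash
cat >> h.py <<'E'
from scipy.optimize import brentq
def down(yaw): # tool z down, tool y along world angle yaw
    y=np.array([np.cos(yaw),np.sin(yaw),0]); z=np.array([0,0,-1.]); return R.from_matrix(np.c_[np.cross(y,z),y,z]).as_quat()
def tool_xy(hub,phi,yaw,gap=0,rad=62):
    "TCP xy so that the closed fingers (20 x 27) touch the handle standing at angle phi from its CCW side"
    h=rad*np.array([np.cos(phi),np.sin(phi)]); d=np.array([-np.sin(phi),np.cos(phi)])
    y=np.array([np.cos(yaw),np.sin(yaw)]); x=np.array([-y[1],y[0]])
    dist=lambda t: np.hypot(max(abs(t*d@x)-10,0),max(abs(t*d@y)-13.5,0))-14
    return np.array(hub)+h+d*(brentq(dist,10,60)+gap)
E
python3 - <<'E'
from h import *
hub=[566.2,-31.2]; a0=np.radians(21.5)
print(np.round(viewer.camera_params("wrist")["tool_from_camera"],2).tolist())
for yaw in np.radians([-160,-110,-75,-30,16,60,106,150]):
    q6=[]
    for k in range(0,361,30):
        q=env.ik([*tool_xy(hub,a0-np.radians(k),yaw),222],down(yaw)); q6.append(None if q is None else q)
    if any(q is None for q in q6): print(np.degrees(yaw),"no"); continue
    print(round(np.degrees(yaw)),np.round(np.min(q6,0),2),np.round(np.max(q6,0),2))
E
```

```text
[[0.0, 0.97, 0.25, 69.08], [1.0, -0.0, -0.0, 0.86], [-0.0, 0.25, -0.97, -81.4], [0.0, 0.0, 0.0, 1.0]]
-160.0 no
-110 [-0.19  0.36  1.66 -0.    0.82  1.73] [ 0.04  0.53  1.96 -0.    0.95  1.96]
-75 [-0.2   0.36  1.66 -0.    0.82  1.11] [ 0.04  0.53  1.96 -0.    0.95  1.35]
-30 [-0.2   0.36  1.67 -0.    0.82  0.33] [ 0.04  0.53  1.96 -0.    0.94  0.56]
16 [-0.2   0.36  1.66 -0.    0.82 -0.48] [ 0.04  0.53  1.96 -0.    0.95 -0.24]
60 [-0.19  0.36  1.66 -0.    0.82 -1.24] [ 0.04  0.53  1.96 -0.    0.95 -1.01]
106 [-0.2   0.36  1.66 -0.    0.82 -2.05] [ 0.04  0.53  1.96 -0.    0.95 -1.81]
150.0 no
```

```bash
python3 - <<'E'
from h import *
yaw=np.radians(-75)
env.reach([545,-50,400],down(yaw)); set_gripper(0)
T=toolT(); im=viewer.camera("wrist"); cv2.imwrite("pics/w1.png",im); np.save("T1.npy",T)
print(env.read_state()["time_s"],env.read_state()["width"],T[:3,3]); p=viewer.camera_params("wrist"); print(p["fx"],p["cx"],p["cy"])
E
```

```text
3.9083 0.3646765261391626 [545.0053797  -50.01771936 400.00125382]
325.19226210127806 278.82776820033166 211.65730588979702
```

View pics/w1.png

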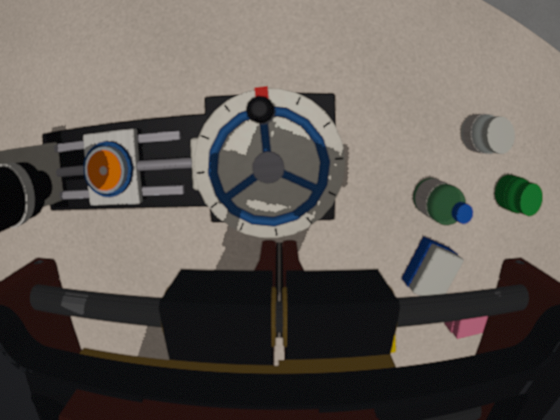

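```bash
python3 - <<'E'
from h import *
T=np.load("T1.npy"); im=cv2.imread("pics/w1.png")
c,r,m,k=measure("wrist",im,(200,80,345,238),T); h=onz("wrist",269,167,127,T)[:2]; ht=onz("wrist",260,107.5,182,T)[:2]
print(c,r,h,m,k,ht)
for a in(m,ht):
    for b in (c,h): d=a-b; print(np.hypot(*d),np.degrees(np.arctan2(d[1],d[0])))
E
```

```text
[567.41571045 -32.49557114] 68.00750732421875 [568.26024369 -33.62686359] [648.91805711  -1.98881128] 109 [626.13020124 -11.46732964]
87.02467988181701 20.521140855526465
86.6409211681913 21.41760980868224
62.366484345211475 19.70467940044528
61.96754741502815 20.952816366008538
```

```bash
cat >> h.py <<'E'
HUB=np.array([567.,-32.]); A0=np.radians(21.); YAW=np.radians(-75); Z=222
def push(k0,k1,step=12,rate=70):
    for k in np.r_[np.arange(k0+step,k1,step),k1]:
        env.move_l([*tool_xy(HUB,A0-np.radians(k),YAW),Z],rate=rate)
        f=env.read_state()["force"]; print(round(k),np.round(f,1),end=" | ")
E
python3 - <<'E'
from h import *
p=tool_xy(HUB,A0,YAW,gap=10)
env.reach([*p,300],down(YAW))
print(env.move_l([*p,Z],rate=80,f_stop=10), env.read_state()["force"])
push(-10,48,rate=50)
T=toolT(); cv2.imwrite("pics/w2.png",viewer.camera("wrist")); cv2.imwrite("pics/s2.png",cv2.resize(viewer.camera("scene")[140:280,230:420],None,fx=4,fy=4))
print(env.read_state()["time_s"])
E
```

```text
False [ 0.53165352 -0.16248789  0.1361906 ]
2 [0.1 0.2 0.3] | 14 [ 1.  -0.1 -0.9] | 26 [0.2 0.4 0.8] | 38 [ 0.2 -0.1  1.4] | 48 [ 0.6 -0.   0. ] | 7.8083
```

View pics/s2.png

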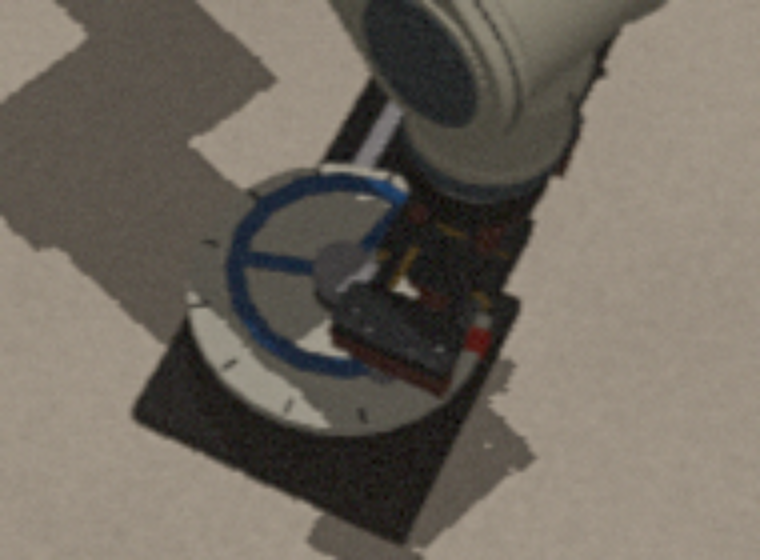

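View pics/w2.png

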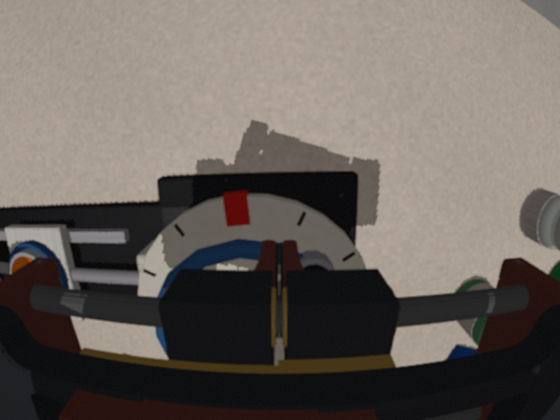

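```bash
python3 - <<'E'
from h import *
push(48,325)
T=toolT(); np.save("T3.npy",T); cv2.imwrite("pics/w3.png",viewer.camera("wrist")); cv2.imwrite("pics/t3.png",cv2.resize(viewer.camera("top")[130:270,80:320],None,fx=3,fy=3))
print(env.read_state()["time_s"])
E
```

```text
60 [ 0.2 -0.1  0.6] | 72 [ 0.3  0.1 -0.5] | 84 [ 0.1 -0.2 -0.5] | 96 [-0.6  0.1  0. ] | 108 [0.1 0.5 0. ] | 120 [-0.6 -0.6  0.4] | 132 [ 0.3 -0.3  0.4] | 144 [-0.7 -0.4 -0.9] | 156 [-0.3  0.2  0.3] | 168 [ 1.1  0.  -0.2] | 180 [ 1.2 -0.5 -0.3] | 192 [-0.2 -1.7  0.1] | 204 [-0.2 -0.8 -0.6] | 216 [-0.5 -0.3  0.4] | 228 [-0.3 -0.5  0.4] | 240 [-0.  -0.5  1. ] | 252 [-1.   0.  -0.3] | 264 [0.2 1.1 0.4] | 276 [0.1 0.8 0.5] | 288 [ 0.2 -0.   0.4] | 300 [1.  0.6 0.5] | 312 [ 0.1  0.  -1. ] | 324 [-0.6 -0.2  0.4] | 325 [-0.2  1.5  0.5] | 16.2667
```

View pics/w3.png

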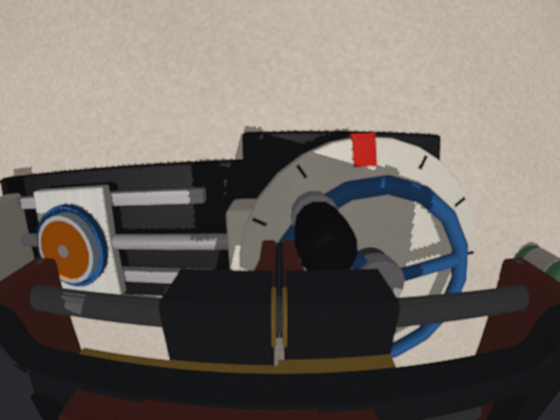

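The handle's top shows at about (330,240) and its boss near (318,217), on the CW side of the fingertips. It is short of the red mark at (363,149).

```bash
python3 - <<'E'
from h import *
T=np.load("T3.npy"); im=cv2.imread("pics/w3.png")
ang=lambda p:(np.hypot(*(p-HUB)),np.degrees(np.arctan2(*(p-HUB)[::-1])))
print("top",ang(onz("wrist",330,241,182,T)[:2]),"boss",ang(onz("wrist",318,217,126,T)[:2]),"mark",ang(onz("wrist",363.5,149.5,97,T)[:2]),"expect",21+35)
E
```

```text
top (np.float64(66.93558803357271), np.float64(54.34026945943871)) boss (np.float64(61.408094321219245), np.float64(56.36498692585477)) mark (np.float64(83.62615491278045), np.float64(20.618826166887708)) expect 56
```

```bash
python3 - <<'E'
from h import *
push(325,360,step=9,rate=35)
p=tool_xy(HUB,A0-2*np.pi,YAW,gap=14)
env.move_l([*p,Z],rate=50); env.move_l([*p,300],rate=100)
env.move_l([545,-50,400],rate=150); env.hold(.2)
T=toolT(); np.save("T4.npy",T); im=viewer.camera("wrist"); cv2.imwrite("pics/w4.png",im); print(env.read_state()["time_s"])
E
```

```text
334 [ 0.2  0.8 -0.3] | 343 [0.5 0.9 0.2] | 352 [ 0.2  0.1 -1. ] | 360 [-0.   0.4 -0.2] | 20.8583
```

View pics/w4.png

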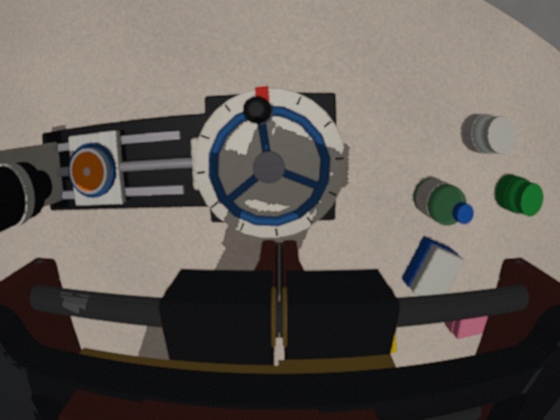

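The handle is back beside the mark, at (257,109) against (260,109) at the start, so about 3° short. I'll measure it with a dark-blob centroid in both pictures.

```bash
python3 - <<'E'
from h import *
for i in (1,4):
    im=cv2.imread(f"pics/w{i}.png"); T=np.load(f"T{i}.npy"); g=im.max(2)[97:124,245:275]
    m=(g<60).astype(np.uint8); n,l,s,c=cv2.connectedComponentsWithStats(m); k=1+np.argmax(s[1:,4]); u,v=c[k]+[245,97]
    p=onz("wrist",u,v,178,T)[:2]-HUB; print(u,v,s[k],np.degrees(np.arctan2(p[1],p[0])))
E
```

```text
260.3530405405405 109.85135135135135 [  1   0  29  27 592] 19.192934228510534
257.5612244897959 110.05102040816327 [  0   0  27  27 588] 22.10685512201045
```

```bash
python3 -c "
from h import *
print(workorder.sign_off())"
```

```text
the job is handed in; nothing more can be done
None
```

I pushed the wheel one full clockwise turn and handed the job in. In the last picture the handle sat at the red mark, about 3° short (limit 8°), the dish was in its nest, and the gripper was clear; sign-off returned no verdict.

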